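# Unplug the inspection lamp and tilt it out of the toolbox

### The job

The stick-shaped orange inspection lamp is charging inside the open red toolbox, its plug clicked into the socket under the clear till. Pull it straight out of the socket, then tilt it tail-up and draw it, without forcing it against till or lid, through the opening between the till and the open lid, which is too short to let it out level. Finish with the gripper still holding the lamp in the air, still, all of it clearly above the toolbox's rim and touching nothing else; leave the other things where they are.

Things in the scene. Friction and masses are not known exactly. Their poses are not given: they have to be found in the camera images.
- toolbox: Red steel toolbox fixed to the bench, 310 long (its x) x 160 wide (y), rim 110 high, walls and floor 5 thick. Origin: centre of its underside; x runs along the box from till to lid, roughly to the right of the robot (world -y, within 0.55 rad), z up. A fixed clear till covers the inside from box x -150 to -50; from -50 to the far wall at 150 (200 mm) the top is open. Inside width 150.
- lip (a point): Middle of the lower edge of the till at the opening: box x -50, y 0, height 95 mm; axes as the toolbox. The clear till spans box x -150 to -50, underside at 95; its yellow lip at x -56 to -50 reaches up to 110.
- rim_far (a point): Middle of the far rim, at the foot of the open lid: box x 150, y 0, height 110 mm; axes as the toolbox. The clear lid with red frame, 200 high, 160 wide, stands here, leaning back 0.35 rad (20 deg) away from the opening; it does not move.
- till: Clear plastic till, fixed in the toolbox, with a yellow lip at the opening; origin and axes as the toolbox (sizes: see lip).
- lid: Clear lid with red frame, fixed open; origin at its foot at the far rim, z up along the lid (sizes: see rim_far).
- socket (a point): Mouth of the charging socket on the plug axis: box x -116, y 0, height 45 mm; opens to box +x. Black block from x -150 to -116, y -20 to 20, up to height 59, under the till; its channel is 18 mm square.
- saddle (a point): Middle of the black saddle that carries the lamp near its tail: box x 75, y 0, height 33 mm (its top). It spans box x 65 to 85; side cheeks 14 to 22 either side of the middle reach up to 41.
- lamp: Orange stick lamp, 0.15 to 0.28 kg, 240 long, 24 x 24 square, black rubber sleeve. Origin: on the long axis in the sleeve, 155 from the plug tip, 85 from the tail, near its centre of mass (at x -25); x runs from plug to tail, z up at start. Square body from x -131 to 85. Starts level along box x, origin at box x 17, y 0, height 45. Grip across its y at the origin, from above.
- lamp_plug (a point): Tip of the plug: lamp x -155, on the axis. At the start at box x -138; free of the socket when beyond box x -116.
- lamp_tail (a point): Middle of the tail's end face: lamp x 85, on the axis.
- detent (a joint): Sprung detent pin in the socket, slides up (m): 0 at rest behind the plug's 14 mm brass ball, rises 1 to 2 mm while the ball passes, within the first 20 mm of pull. The plug comes out along box +x against about 8 to 20 N, then runs free; 25 to 30 mm of pull frees it, and the tail is then about 20 mm from the far wall.
- tin: Small green tin, 44 across, 28 high, standing on the till; origin centre of underside. Bystander.
- grease: Jar of grease with a blue cap, 68 across, 85 high, on the bench. Bystander.
- tape: Blue roll of tape, 90 across, 24 high, on the bench. Bystander.
- wrench: Steel wrench lying on the bench. Bystander.
- spray: Green spray can with a red cap, 52 across, 170 high, on the bench. Bystander.
- pedal: Black bicycle pedal, 90 x 100 x 22, on the bench. Bystander.
- sprocket: Steel sprocket, 112 across, 17 high, on the bench. Bystander.
There are look-alikes about, which are no part of the job. Of the things like the lamp, leave any that is pink; of the rest the larger one is meant.

How it is judged:
By the outcome, as a careful person would: the job done as asked, in the order asked, and still so for the second after the job is handed in, while the arm keeps its last pose, push and grip.
It also fails if it takes over 42 s, if anything falls off the work surface, if the arm or the gripper's body presses on something with over 40 N, if the wrist force passes 120 N, or if a joint passes its speed limit or range.

### The arm

A 7-joint arm with a two-finger parallel gripper is mounted at the origin on the work surface. World frame = base frame: x ahead of the robot, y to its left, z up, the work surface at z = 0. Lengths are in m, angles in rad, forces in N, time in s.
With the tool pointing down it reaches from about 0.4 to 0.875 m from the base axis. Payload 4.4 kg.
Tool frame: the origin (TCP) lies at the very end of the fingers, on their centre line; the grasp point (between the pads) lies 19 mm behind it (hold_point_z is the distance from the TCP to the grasp point, in m); z points along the fingers, y is the line along which they close (so a half turn about z gives the same grasp; the last joint's range is limited). The gripper opens to 85 mm and grips with 20 to 120 N. Pads are 22 mm wide; open, the fingers measure 114 mm over their backs; the gripper's body (76 mm by 85 mm) begins 54 mm behind the grasp point. The pads swing forward as they close: fully open they stand 13 mm farther back than shut.
Start: joints at [-1.356, 0.628, 0.038, 1.517, -0.027, 0.996, -0.02], TCP at [0.18, 0.625, 0.231] pointing down, gripper open.
Joint ranges: [-3.06, 3.06], [-0.37, 2.12], [-1.25, 1.32], [0.18, 2.47], [-1.1, 4.24], [0.23, 1.98], [-2.94, 2.94]. Speed limits (rad/s): [2.57, 2.57, 3.14, 3.14, 3.14, 3.14, 3.14].

### API

Orientations are given as a unit quaternion [x, y, z, w].
In Python, from plant import get_state, grab_frame, close_job, masks_of, hold_point_z gives the robot as it stands. The module is installed in compiled form; this text tells all that it offers.
- The arm moves only by the shell command python3 -m handwheel 'ROWS' [OPENING] [FORCE]. ROWS is a JSON object of lists of equal length, an entry for each row: "travel": the shift along the tool's x, y, z in m, a list of three; "spin": the turn about the tool's z in rad. A call has 1 to 12 rows; each row shifts and turns the commanded pose from where the row before left it, along the tool's axes as they then stand; what a row does not reach is not made up. A row lasts 1/8 s, in which the tool goes at most 62.5 mm and 10.7 degrees, less where a joint would pass 70% of its speed; a pose out of reach is approached as far as the arm can. A call with a gripper value outside its range is refused whole. OPENING is the finger opening in m, from 0 to 0.0854, set as the call begins (- or left out, the last holds). The fingers move at their own pace and stop on an object; FORCE is the grip in N (left out, the last holds). Time passes only in rows, so rows that do not move let the fingers close. It gives the time, the measured TCP pose, the force, the opening and the grip force at its end, in the units of the state.
- get_state(): the state, without advancing time (a new reading comes with each control period).
- grab_frame(name): name is "scene" or "top"; returns a dict with "frame" (400x640x3 uint8, red, green, blue), "range_z" (400x640 float32, m along the optical axis (not along the pixel's ray), 0 where there is no reading), "K" (3x3 intrinsics, pixels), "k1" (the pictures are not rectified: a ray, as slopes to the right and down, at radius r is drawn at 1 + k1 r^2 times it, then the intrinsics apply), "R" (3x3) and "t" (3): a world point X has camera coordinates R X + t. Camera axes: x right, y down, z forward; pixel columns grow to the right and rows downward; lengths in m; the calibration is good to about 2 mm. A picture is of the moment at which its call begins.
- close_job(): hands the job in; it is judged then, once.
Trained networks look in the newest picture that a camera, given by its name, has taken for a name from the list of things; names that differ only in an ending like _2 or _b are one class to them, and where a whole thing is asked for, a point or a joint stands for the part that bears it (a point fixed in the world has none). Each returns a list of dicts, best first, with "p" (0 to 1); they miss things now and then, are a little off and sometimes report something else, mostly with a low value. They report only what shows in the picture. A call takes as long as a camera call. They do not tell look-alikes from the thing itself.
- masks_of(camera, target): "mask" (400x640 bool, what is visible of it) and "pixel" ([column, row] in pixels, amid what is visible of it).
The state is a dict: "time_s": time; "q": joint angles; "dq": joint speeds; "joint_efforts": joint torques, N m; "tcp_pos": TCP position; "eef_rot": TCP orientation; "contact_force": force on the tool from outside, world axes, zero at the start; "ft_torque": the same for the moment, N m; "gripper_width": finger opening in m; "gripper_force": force on a finger pad.
Only numpy, scipy, OpenCV 4.12 (cv2) and the standard library are available. Lean on these libraries where they do the work, as an engineer would, in place of code of your own. Each camera call takes 0.05 s, during which the arm holds its last target. There are 200 camera calls.

## Working session

There is one attempt and no reset: what is moved stays moved. The work goes in short steps, Python scripts to look and compute and a shell command to move; the robot and the scene stay as the last step left them, time stands still between calls to the robot, and variables do not carry over. Pictures are saved under pics/ and viewed, at most 10 in all, crops included, and the job is handed in when it is done.

```bash
mkdir -p pics; cat > h.py <<'E'
import numpy as np, cv2
from plant import *
def px2w(f,mask):
    """world points of mask pixels"""
    v,u=np.nonzero(mask&(f["range_z"]>0)); z=f["range_z"][v,u]; K=f["K"]
    d=np.stack([(u-K[0,2])/K[0,0],(v-K[1,2])/K[1,1]],1); s=d.copy()
    for _ in range(10): s=d/(1+f["k1"]*(s**2).sum(1,keepdims=True))
    X=np.c_[s*z[:,None],z]
    return (X-f["t"])@f["R"], u, v
def w2px(f,X):
    c=np.atleast_2d(X)@f["R"].T+f["t"]; s=c[:,:2]/c[:,2:]; s=s*(1+f["k1"]*(s**2).sum(1,keepdims=True))
    return s*[f["K"][0,0],f["K"][1,1]]+f["K"][:2,2]
E
python3 - <<'E'
from h import *
for c in("top","scene"):
    f=grab_frame(c); cv2.imwrite(f"pics/{c}0.png",f["frame"][...,::-1])
    print(c,f["K"].round(1).tolist(),f["k1"],(-f["R"].T@f["t"]).round(3))
    for n in("lamp","toolbox","till","lid","tin"):
        for r in masks_of(c,n):
            X,u,v=px2w(f,r["mask"])
            print(n,round(r["p"],2),np.round(r["pixel"]),r["mask"].sum(),np.median(X,0).round(3),np.percentile(X,2,0).round(3),np.percentile(X,98,0).round(3))
s=get_state(); print(s["time_s"],s["tcp_pos"],s["eef_rot"],s["contact_force"],hold_point_z)
E
```

```text
top [[390.5, 0.0, 322.2], [0.0, 390.5, 197.9], [0.0, 0.0, 1.0]] -0.04773734321784038 [ 0.408 -0.022  1.117]
lamp 0.95 [251. 263.] 373 [0.316 0.16  0.017] [0.302 0.08  0.008] [0.328 0.236 0.022]
lamp 0.89 [294. 159.] 554 [0.592 0.052 0.057] [ 0.552 -0.016  0.034] [0.63  0.121 0.061]
lamp 0.86 [379. 266.] 680 [ 0.312 -0.198  0.023] [ 0.203 -0.238  0.01 ] [ 0.411 -0.157  0.028]
toolbox 0.8 [306. 157.] 8765 [0.585 0.026 0.098] [ 0.453 -0.141  0.001] [0.714 0.222 0.296]
till 0.89 [251. 140.] 1878 [0.64  0.163 0.099] [0.575 0.096 0.095] [0.723 0.226 0.111]
till 0.22 [161. 201.] 1054 [0.473 0.431 0.005] [ 0.426  0.386 -0.   ] [0.518 0.481 0.019]
till 0.16 [480. 158.] 790 [ 0.603 -0.425  0.145] [ 0.584 -0.461  0.006] [ 0.635 -0.413  0.172]
lid 0.93 [353. 183.] 2364 [ 0.514 -0.099  0.228] [ 0.44  -0.153  0.112] [ 0.591 -0.041  0.298]
lid 0.27 [174. 144.] 552 [0.627 0.381 0.022] [ 0.583  0.339 -0.002] [0.669 0.424 0.027]
tin 0.69 [255. 126.] 258 [0.66  0.153 0.126] [0.642 0.134 0.099] [0.681 0.178 0.13 ]
tin 0.25 [353. 182.] 2305 [ 0.514 -0.098  0.228] [ 0.441 -0.152  0.117] [ 0.588 -0.043  0.
[... 290 characters left out ...]
lamp 0.57 [322. 154.] 141 [ 0.241 -0.171  0.021] [ 0.191 -0.19  -0.002] [ 0.281 -0.156  0.028]
lamp 0.32 [314. 223.] 8039 [ 0.565 -0.016  0.099] [ 0.449 -0.143  0.001] [0.728 0.23  0.292]
toolbox 0.68 [314. 222.] 7829 [ 0.564 -0.017  0.1  ] [ 0.453 -0.142  0.002] [0.729 0.231 0.292]
till 0.7 [344. 264.] 1314 [0.642 0.162 0.099] [0.574 0.095 0.095] [0.718 0.221 0.111]
lid 0.65 [289. 176.] 2650 [ 0.518 -0.097  0.212] [ 0.444 -0.149  0.115] [ 0.59  -0.042  0.296]
tin 0.22 [344. 260.] 1346 [0.64  0.162 0.099] [0.57  0.094 0.095] [0.719 0.223 0.111]
0.6 [0.18011342 0.62456029 0.23132494] [ 1.39959944e-01  9.90157166e-01  1.22546630e-05 -1.90392689e-05] [-0.87231261  0.05715119  0.39685623] 0.0187
```

View pics/top0.png

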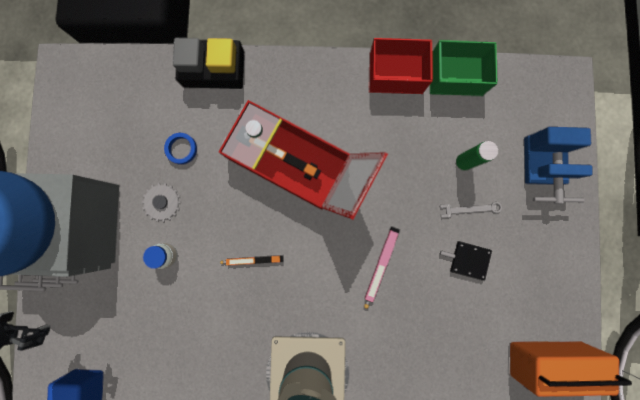

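View pics/scene0.png

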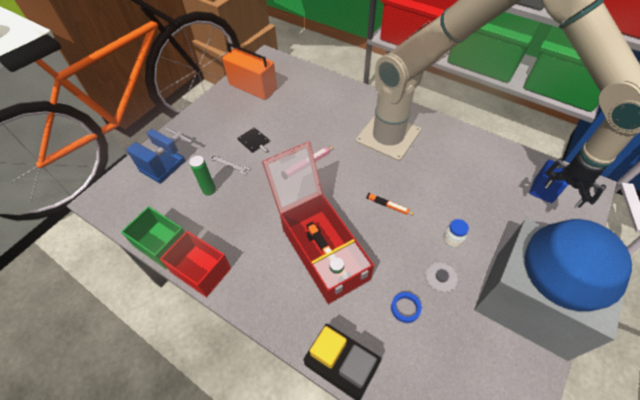

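```bash
python3 - <<'E'
from h import *
for c in("top","scene"):
    f=grab_frame(c)
    L=[r for r in masks_of(c,"lamp")]
    L=[r for r in L if r["mask"].sum()<2000]
    for r in L:
        X,u,v=px2w(f,r["mask"]); m=np.median(X,0)
        if abs(m[0]-.59)>.03: continue
        t=X[X[:,2]>.052]; cc=t[:,:2].mean(0); w,V=np.linalg.eigh(np.cov((t[:,:2]-cc).T)); a=V[:,1]*-np.sign(V[1,1]); n=np.array([-a[1],a[0]])
        # robust centre line
        p=(t[:,:2]-cc)@np.c_[a,n]
        print(c,"lamp axis",a.round(3),np.degrees(np.arctan2(a[1],a[0])).round(2),"c",cc.round(4),np.percentile(p,[0,2,98,100],0).round(4).tolist(),"z",np.median(t[:,2]))
        print(f["frame"][r["mask"]].mean(0))
    # rim points of the box
    X,u,v=px2w(f,np.ones((400,640),bool))
    rgb=f["frame"][v,u].astype(int)
    red=(rgb[:,0]>110)&(rgb[:,1]<80)&(rgb[:,2]<80)&(abs(X[:,2]-.110)<.006)&(abs(X[:,0]-.58)<.18)&(abs(X[:,1]-.04)<.22)
    P=X[red][:,:2].astype(np.float32)
    print(c,len(P),cv2.minAreaRect(P), cv2.boxPoints(cv2.minAreaRect(P)).round(3).tolist())
E
```

```text
top lamp axis [-0.453 -0.892] -116.93 c [0.592  0.0518] [[-0.0814, -0.0117], [-0.0772, -0.0113], [0.0748, 0.0118], [0.0784, 0.013]] z 0.056913174016647486
[105.55765595  77.78071834  59.41020794]
top 561 ((0.6027308106422424, 0.07346154749393463), (0.3086543679237366, 0.16051925718784332), 63.436546325683594) [[0.4620000123977661, -0.028999999165534973], [0.6060000061988831, -0.10000000149011612], [0.7440000176429749, 0.17599999904632568], [0.6000000238418579, 0.24699999392032623]]
scene lamp axis [-0.457 -0.889] -117.21 c [0.5861 0.0397] [[-0.0621, -0.0137], [-0.0578, -0.0125], [0.0609, 0.0116], [0.0648, 0.0121]] z 0.05707823688758575
[127.26031746  79.36825397  57.31428571]
scene 426 ((0.6022971868515015, 0.07418030500411987), (0.30748870968818665, 0.16197983920574188), 63.046348571777344) [[0.46000000834465027, -0.026000000536441803], [0.6050000190734863, -0.10000000149011612], [0.7440000176429749, 0.17499999701976776], [0.6000000238418579, 0.24799999594688416]]
```

The top view shows the red toolbox with the lamp at (294,159). The look-alikes are the small orange one at (251,263) and the pink one at (379,266). The scene view agrees, with the lamp at about (319,238). The box axis points at about -116.8° and the lamp origin is near (0.595, 0.059). I'll spin first, then cross over.

```bash
python3 -m handwheel '{"travel":[[0,0,0],[0,0,0],[0,0,0],[0,0,0],[0,0,0],[0,0,0],[0,0,0],[0,0,0],[0,0,0]],"spin":[-0.154,-0.154,-0.154,-0.154,-0.154,-0.154,-0.154,-0.154,-0.152]}' 0.08
python3 -m handwheel '{"travel":[[0.01,-0.02,0],[0.02,-0.04,0],[0.025,-0.05,0],[0.025,-0.05,0],[0.025,-0.05,0],[0.025,-0.05,0],[0.025,-0.05,0],[0.025,-0.05,0],[0.025,-0.05,0],[0.025,-0.05,0],[0.025,-0.05,0],[0.02,-0.04,0]],"spin":[0,0,0,0,0,0,0,0,0,0,0,0]}'
cat > p.py <<'E'
from h import *
from scipy.spatial.transform import Rotation as Ro
s=get_state(); R=Ro.from_quat(s["eef_rot"]).as_matrix()
an=np.radians(-116.8); a=np.array([np.cos(an),np.sin(an),0]); n=np.array([-a[1],a[0],0]); O=np.array([.6025,.0738,0])
if __name__=="__main__":
    d=s["tcp_pos"]-O
    print("t",s["time_s"],"box",np.round([d@a,d@n,d[2]],4),"toolx vs a deg",np.degrees(np.arctan2(R[1,0],R[0,0])-an).round(2),"tilt",R[:,2].round(3))
    print("F box",np.round([s["contact_force"]@a,s["contact_force"]@n,s["contact_force"][2]],1),"T box",np.round([s["ft_torque"]@a,s["ft_torque"]@n,s["ft_torque"][2]],2),"w",s["gripper_width"],s["gripper_force"])
    print("to grasp, tool axes",(R.T@(O+.017*a+[0,0,.0263]-s["tcp_pos"])).round(4),"q",np.round(s["q"],2))
E
python3 p.py
```

```text
time_s: 1.92
tcp_pos: [0.1803, 0.6245, 0.2314]
eef_rot: [-0.526, 0.85, -0.0, 0.0]
contact_force: [-0.1, 0.0, 0.5]
gripper_width: 0.08
gripper_force: 0.0
time_s: 3.42
tcp_pos: [0.5485, 0.1286, 0.2314]
eef_rot: [-0.523, 0.852, -0.0, 0.0]
contact_force: [0.0, 0.0, 0.2]
gripper_width: 0.0805
gripper_force: 0.0
t 3.425 box [-0.0246 -0.0729  0.2314] toolx vs a deg -0.11 tilt [ 0.001 -0.    -1.   ]
F box [-0.   0.   0.2] T box [0.   0.08 0.03] w 0.0804794697729509 0.0
to grasp, tool axes [ 0.0414 -0.0728  0.2052] q [-0.06  0.52 -0.33  1.76  0.21  0.9   2.19]
```

```bash
python3 -m handwheel '{"travel":[[0.02,-0.036,0],[0.0214,-0.0368,0],[0,0,0.03],[0,0,0.04],[0,0,0.04],[0,0,0.04],[0,0,0.03],[0,0,0.0],[0,0,0]],"spin":[0,0,0,0,0,0,0,0,0]}' 0.07
python3 p.py; python3 - <<'E'
from h import *
f=grab_frame("top"); g=f["frame"][100:230,200:420]; g2=grab_frame("scene")["frame"][170:300,240:460]
cv2.imwrite("pics/g1.png",cv2.resize(np.vstack([g,g2]),None,fx=2.3,fy=2.3,interpolation=2)[...,::-1])
E
```

```text
time_s: 4.55
tcp_pos: [0.5944, 0.0616, 0.0524]
eef_rot: [-0.524, 0.852, -0.0, 0.001]
contact_force: [1.2, -0.2, 0.4]
gripper_width: 0.0699
gripper_force: 0.0
t 4.55 box [ 0.0145 -0.0018  0.0524] toolx vs a deg 0.0 tilt [ 0.002  0.    -1.   ]
F box [-0.3  1.2  0.4] T box [ 0.04 -0.07  0.  ] w 0.06991455831956726 0.0
to grasp, tool axes [ 0.0025 -0.0017  0.0261] q [-0.    0.8  -0.24  1.8   0.31  0.58  2.24]
```

View pics/g1.png

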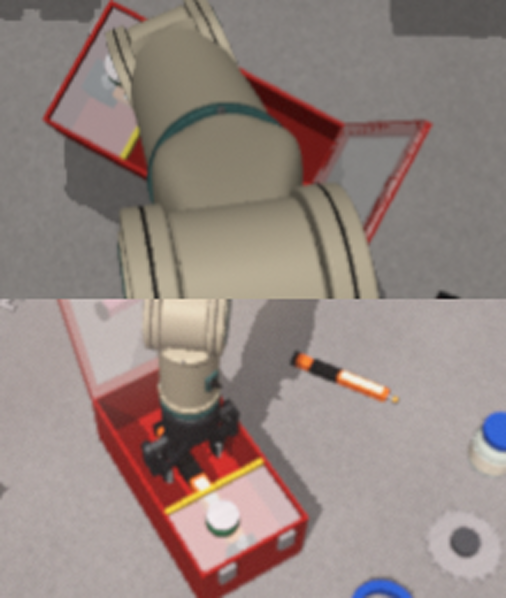

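The scene crop shows the gripper in the box straddling the lamp at about (190,455), clear of walls and lip. I'll lower the rest and close.

```bash
python3 -m handwheel '{"travel":[[0.0025,-0.0017,0.013],[0,0,0.013],[0,0,0]],"spin":[0,0,0]}'
python3 -m handwheel '{"travel":[[0,0,0],[0,0,0],[0,0,0],[0,0,0],[0,0,0]],"spin":[0,0,0,0,0]}' 0.01 70
python3 p.py
```

```text
time_s: 5.03
tcp_pos: [0.5926, 0.0581, 0.0238]
eef_rot: [-0.524, 0.852, 0.001, -0.001]
contact_force: [-0.0, 0.7, -0.3]
gripper_width: 0.0698
gripper_force: 0.0
time_s: 5.65
tcp_pos: [0.5942, 0.0585, 0.0257]
eef_rot: [-0.524, 0.852, -0.0, 0.0]
contact_force: [-0.4, -0.5, 3.9]
gripper_width: 0.0227
gripper_force: 69.1
t 5.65 box [ 0.0174 -0.0005  0.0257] toolx vs a deg 0.01 tilt [ 0.001  0.    -1.   ]
F box [ 0.7 -0.1  3.9] T box [-0.13  0.03 -0.1 ] w 0.022741140511128292 69.0645182132721
to grasp, tool axes [-0.0004 -0.0005 -0.0006] q [-0.01  0.84 -0.22  1.81  0.33  0.53  2.23]
```

```bash
python3 -m handwheel '{"travel":[[0.003,0,0],[0.003,0,0],[0.003,0,0],[0.003,0,0],[0.003,0,0],[0.003,0,0]],"spin":[0,0,0,0,0,0]}'
python3 p.py;  python3 -m handwheel '{"travel":[[0.003,0,0],[0.003,0,0],[0.003,0,0],[0.001,0,0],[0,0,0]],"spin":[0,0,0,0,0]}'
python3 p.py
```

```text
time_s: 6.4
tcp_pos: [0.5868, 0.0442, 0.0258]
eef_rot: [-0.525, 0.851, 0.0, 0.002]
contact_force: [1.3, 2.6, 4.1]
gripper_width: 0.023
gripper_force: 69.2
t 6.4 box [ 0.0335 -0.0007  0.0258] toolx vs a deg 0.1 tilt [ 0.003  0.002 -1.   ]
F box [-2.9 -0.   4.1] T box [-0.05  0.42  0.01] w 0.023017231981504283 69.24210906028748
to grasp, tool axes [-0.0165 -0.0007 -0.0005] q [ 0.02  0.83 -0.22  1.83  0.33  0.51  2.25]
time_s: 7.02
tcp_pos: [0.5819, 0.0335, 0.0257]
eef_rot: [-0.524, 0.852, -0.0, 0.001]
contact_force: [1.7, 3.4, 5.6]
gripper_width: 0.0227
gripper_force: 69.3
t 7.025 box [ 0.0453 -0.0003  0.0257] toolx vs a deg -0.0 tilt [ 0.002  0.001 -1.   ]
F box [-3.8 -0.   5.6] T box [ 0.02  0.49 -0.03] w 0.022702238717268175 69.30376052856445
to grasp, tool axes [-0.0283 -0.0003 -0.0005] q [ 0.03  0.83 -0.22  1.85  0.34  0.5   2.26]
```

```bash
cat > v.py <<'E'
import sys
from p import *
k,name,x0,y0,x1,y1=sys.argv[1],sys.argv[2],*map(int,sys.argv[3:7])
f=grab_frame(k); sc=min(800/(x1-x0),600/(y1-y0))
im=cv2.resize(f["frame"][y0:y1,x0:x1],None,fx=sc,fy=sc,interpolation=2)[...,::-1].copy()
for p in eval(sys.argv[7]):
    q=(w2px(f,O+p[0]*a+p[1]*n+[0,0,p[2]])[0]-[x0,y0]+.5)*sc
    cv2.circle(im,tuple(int(t) for t in q),3,(255,255,0),1)
cv2.imwrite(f"pics/{name}.png",im)
E
python3 v.py scene g2 270 190 390 300 "[(-.116,0,.045),(-.110,0,.045),(-.086,0,.057),(-.05,0,.095),(.13,0,.057)]"
```

```text
(no output)
```

View pics/g2.png

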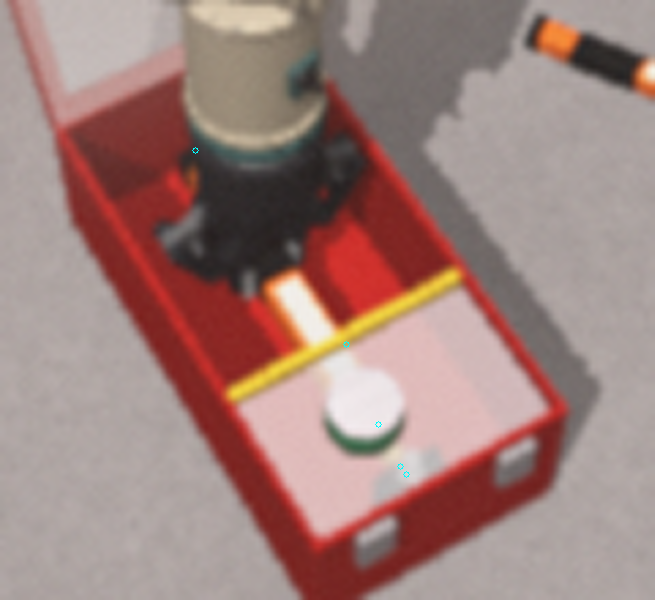

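The brass plug shows at (395,450), just clear of the socket mouth at (405,470), as predicted. Next I'll lift 15 mm, loosen the grip to 20 N and see whether the lamp swings plug-down by its own weight.

```bash
cat > t.py <<'E'
from p import *
from sys import argv
# tilt of lamp from scene/top depth: points of the visible lamp top near box y 0
for c in("scene","top"):
    f=grab_frame(c); X,u,v=px2w(f,np.ones((400,640),bool)); B=np.c_[(X-O)@a,(X-O)@n,X[:,2]]
    g=f["frame"][v,u].astype(int)
    g0=B[:,0]; d=(s["tcp_pos"]-O)
    col=((g[:,0]>170)&(g[:,1]>150))|((g[:,0]>150)&(g[:,1]-g[:,2]>30))
    m=col&(abs(B[:,1]-d@n)<.011)&(B[:,0]>-.05)&(B[:,0]<.25)&(B[:,2]<s["tcp_pos"][2]+.12)&(B[:,2]>.01)&~((abs(B[:,0]+.053)<.006)&(B[:,2]>.09))
    for nm,q in(("plug side",m&(B[:,0]<d@a-.02)),("tail side",m&(B[:,0]>d@a+.02))):
        if q.sum()>5:
            P=B[q]; k=np.polyfit(P[:,0],P[:,2],1); print(c,nm,q.sum(),"slope deg",np.degrees(np.arctan(k[0])).round(1),"x",P[:,0].min().round(3),P[:,0].max().round(3),"z",P[:,2].min().round(3),P[:,2].max().round(3))
E
python3 t.py
python3 -m handwheel '{"travel":[[0,0,-0.005],[0,0,-0.005],[0,0,-0.005],[0,0,0]],"spin":[0,0,0,0]}'
python3 p.py;python3 t.py
python3 -m handwheel '{"travel":[[0,0,0],[0,0,0],[0,0,0],[0,0,0]],"spin":[0,0,0,0]}' - 20
python3 p.py;python3 t.py
```

```text
scene plug side 94 slope deg 0.3 x -0.024 0.025 z 0.043 0.062
scene tail side 39 slope deg 59.8 x 0.156 0.169 z 0.117 0.145
time_s: 7.68
tcp_pos: [0.5813, 0.0332, 0.0406]
eef_rot: [-0.524, 0.852, -0.0, 0.0]
contact_force: [1.1, 0.7, -1.7]
gripper_width: 0.0229
gripper_force: 68.5
t 7.675 box [ 0.0458 -0.0006  0.0406] toolx vs a deg -0.01 tilt [ 0. -0. -1.]
F box [-1.1  0.7 -1.7] T box [ 0.03 -0.    0.02] w 0.022869067825125305 68.54982376098633
to grasp, tool axes [-0.0288 -0.0006  0.0143] q [ 0.04  0.81 -0.23  1.85  0.33  0.53  2.26]
scene plug side 109 slope deg -1.7 x -0.032 0.025 z 0.053 0.077
scene tail side 59 slope deg 64.6 x 0.157 0.175 z 0.125 0.16
time_s: 8.28
tcp_pos: [0.5812, 0.0334, 0.0402]
eef_rot: [-0.524, 0.852, 0.0, -0.0]
contact_force: [0.1, 0.5, -2.4]
gripper_width: 0.0231
gripper_force: 68.6
t 8.275 box [ 0.0457 -0.0008  0.0402] toolx vs a deg 0.01 tilt [-0.  0. -1.]
F box [-0.5 -0.2 -2.4] T box [-0.03 -0.04 -0.01] w 0.023128164316183697 68.55008840560913
to grasp, tool axes [-0.0287 -0.0008  0.0139] q [ 0.04  0.81 -0.23  1.85  0.33  0.53  2.26]
scene plug side 108 slope deg -0.8 x -0.03 0.025 z 0.064 0.077
scene tail side 60 slope deg 65.1 x 0.155 0.173 z 0.118 0.159
```

```bash
python3 -m handwheel '{"travel":[[0,0,0],[0,0,0],[0,0,0],[0,0,0]],"spin":[0,0,0,0]}' 0.01 20
python3 p.py;python3 t.py
```

```text
time_s: 8.88
tcp_pos: [0.5812, 0.0334, 0.0403]
eef_rot: [-0.524, 0.852, 0.0, -0.0]
contact_force: [0.3, -0.4, -1.1]
gripper_width: 0.0232
gripper_force: 68.5
t 8.875 box [ 0.0457 -0.0008  0.0403] toolx vs a deg 0.01 tilt [-0.  0. -1.]
F box [ 0.2  0.4 -1.1] T box [-0.   -0.06 -0.01] w 0.023208610204284476 68.549644947052
to grasp, tool axes [-0.0287 -0.0008  0.014 ] q [ 0.04  0.81 -0.23  1.85  0.33  0.53  2.26]
scene plug side 111 slope deg 0.4 x -0.031 0.025 z 0.053 0.078
scene tail side 66 slope deg 65.2 x 0.155 0.174 z 0.117 0.16
```

The force doesn't drop while the fingers stay shut, so I'll ease the opening a little instead, with the lamp only 14 mm above its saddle.

```bash
python3 -m handwheel '{"travel":[[0,0,0],[0,0,0],[0,0,0]],"spin":[0,0,0]}' 0.023 20
python3 p.py;python3 t.py
python3 -m handwheel '{"travel":[[0,0,0],[0,0,0],[0,0,0]],"spin":[0,0,0]}' 0.0235 20
python3 p.py;python3 t.py
```

```text
time_s: 9.35
tcp_pos: [0.5812, 0.0334, 0.0403]
eef_rot: [-0.524, 0.852, 0.0, -0.0]
contact_force: [0.3, -0.2, -1.2]
gripper_width: 0.0229
gripper_force: 56.1
t 9.35 box [ 0.0457 -0.0008  0.0403] toolx vs a deg 0.01 tilt [-0. -0. -1.]
F box [ 0.   0.3 -1.2] T box [ 0.02 -0.07 -0.03] w 0.02285927382474045 56.089603900909424
to grasp, tool axes [-0.0287 -0.0008  0.014 ] q [ 0.04  0.81 -0.23  1.85  0.33  0.53  2.26]
scene plug side 109 slope deg -1.2 x -0.031 0.025 z 0.051 0.076
scene tail side 63 slope deg 67.0 x 0.157 0.172 z 0.122 0.16
time_s: 9.82
tcp_pos: [0.5812, 0.0334, 0.0403]
eef_rot: [-0.524, 0.852, 0.0, -0.0]
contact_force: [-0.1, -0.1, -1.6]
gripper_width: 0.0236
gripper_force: 28.1
t 9.825 box [ 0.0457 -0.0008  0.0403] toolx vs a deg 0.0 tilt [-0.  0. -1.]
F box [ 0.1 -0.  -1.6] T box [-0.   -0.02  0.02] w 0.02355561886840382 28.12953472137451
to grasp, tool axes [-0.0287 -0.0008  0.014 ] q [ 0.04  0.81 -0.23  1.85  0.33  0.53  2.26]
scene plug side 111 slope deg -3.7 x -0.047 0.025 z 0.06 0.105
scene tail side 69 slope deg 64.6 x 0.154 0.175 z 0.117 0.16
```

```bash
python3 -m handwheel '{"travel":[[0,0,0],[0,0,0],[0,0,0]],"spin":[0,0,0]}' 0.0237 20
python3 p.py;python3 t.py
python3 -m handwheel '{"travel":[[0,0,0],[0,0,0],[0,0,0]],"spin":[0,0,0]}' 0.0238 20
python3 p.py;python3 t.py
```

```text
time_s: 10.3
tcp_pos: [0.5812, 0.0334, 0.0403]
eef_rot: [-0.524, 0.852, 0.0, 0.0]
contact_force: [0.4, 0.9, -1.7]
gripper_width: 0.0237
gripper_force: 17.0
t 10.3 box [ 0.0456 -0.0008  0.0403] toolx vs a deg 0.01 tilt [ 0.  0. -1.]
F box [-1.  -0.  -1.7] T box [ 0.02 -0.05 -0.01] w 0.02372824091210643 17.00307995080948
to grasp, tool axes [-0.0286 -0.0008  0.014 ] q [ 0.04  0.81 -0.23  1.85  0.33  0.53  2.26]
scene plug side 109 slope deg -1.9 x -0.031 0.026 z 0.056 0.076
scene tail side 69 slope deg 66.3 x 0.155 0.174 z 0.116 0.16
time_s: 10.78
tcp_pos: [0.5812, 0.0334, 0.0403]
eef_rot: [-0.524, 0.852, 0.0, 0.0]
contact_force: [-0.3, 0.4, -1.6]
gripper_width: 0.0239
gripper_force: 11.7
t 10.775 box [ 0.0457 -0.0008  0.0403] toolx vs a deg 0.01 tilt [ 0.  0. -1.]
F box [-0.2 -0.5 -1.6] T box [ 0.01 -0.03 -0.01] w 0.023944527043647898 11.677030473947525
to grasp, tool axes [-0.0287 -0.0008  0.014 ] q [ 0.04  0.81 -0.23  1.85  0.33  0.53  2.26]
scene plug side 109 slope deg -2.2 x -0.046 0.025 z 0.066 0.105
scene tail side 66 slope deg 67.8 x 0.156 0.174 z 0.114 0.16
```

```bash
python3 -m handwheel '{"travel":[[0,0,0],[0,0,0]],"spin":[0,0]}' 0.0239 20 | tail -3
python3 t.py
python3 -m handwheel '{"travel":[[0,0,0],[0,0,0]],"spin":[0,0]}' 0.024 20 |tail -3
python3 t.py
```

```text
contact_force: [0.9, 0.6, -1.6]
gripper_width: 0.024
gripper_force: 5.7
scene plug side 116 slope deg 0.4 x -0.031 0.026 z 0.048 0.076
scene tail side 63 slope deg 64.6 x 0.156 0.174 z 0.119 0.16
contact_force: [0.6, 0.6, -0.1]
gripper_width: 0.0242
gripper_force: 0.3
scene plug side 86 slope deg 6.6 x -0.017 0.024 z 0.029 0.052
scene tail side 61 slope deg 60.5 x 0.113 0.173 z 0.063 0.16
```

The grip holds the lamp at 5.7 N and slips at 0.3 N, and the lamp has settled on its saddle, plug end on the floor. I can't tilt the tool, so I'll regrip lightly near the tail. Its weight and the floor will then turn the lamp in the pads as the tail is lifted. I'll back off and look first.

```bash
python3 -m handwheel '{"travel":[[0,0,0],[0,0,-0.03],[0,0,-0.05],[0,0,-0.05],[-0.04,0,-0.05],[-0.05,0,0],[-0.03,0,0],[0,0,0]],"spin":[0,0,0,0,0,0,0,0]}' 0.06 20 | head -2
python3 v.py scene g3 270 190 390 300 "[(-.11,0,.017),(.13,0,.057),(.065,0,.033)]"
python3 - <<'E'
from p import *
for c in("top","scene"):
    f=grab_frame(c)
    for r in masks_of(c,"lamp"):
        X,u,v=px2w(f,r["mask"])
        if r["mask"].sum()>2000 or abs(np.median(X[:,0])-.58)>.05: continue
        B=np.c_[(X-O)@a,(X-O)@n,X[:,2]]
        for lo in np.arange(-.06,.16,.02):
            q=B[(B[:,0]>=lo)&(B[:,0]<lo+.02)&(B[:,2]<.105)]
            if len(q)>3: print(c,lo.round(2),len(q),"y",np.median(q[:,1]).round(4),"ztop",np.percentile(q[:,2],80).round(3),"xmax",q[:,0].max().round(3))
E
```

```text
time_s: 12.58
tcp_pos: [0.6349, 0.1432, 0.2191]
top -0.04 9 y 0.0066 ztop 0.041 xmax -0.02
top -0.02 40 y 0.0024 ztop 0.044 xmax -0.0
top 0.0 61 y -0.0008 ztop 0.049 xmax 0.02
top 0.02 70 y -0.0006 ztop 0.052 xmax 0.04
top 0.04 76 y -0.0001 ztop 0.056 xmax 0.06
top 0.06 74 y -0.0005 ztop 0.061 xmax 0.08
top 0.08 67 y -0.0009 ztop 0.063 xmax 0.099
top 0.1 65 y -0.001 ztop 0.067 xmax 0.119
top 0.12 39 y -0.0001 ztop 0.069 xmax 0.131
scene -0.02 35 y 0.0003 ztop 0.045 xmax -0.001
scene 0.0 45 y 0.0038 ztop 0.048 xmax 0.019
scene 0.02 31 y 0.0087 ztop 0.052 xmax 0.04
scene 0.04 27 y 0.0101 ztop 0.054 xmax 0.06
scene 0.06 30 y 0.0079 ztop 0.06 xmax 0.08
scene 0.08 39 y 0.003 ztop 0.065 xmax 0.1
scene 0.1 48 y 0.0029 ztop 0.068 xmax 0.12
scene 0.12 15 y -0.001 ztop 0.069 xmax 0.129
```

View pics/g3.png

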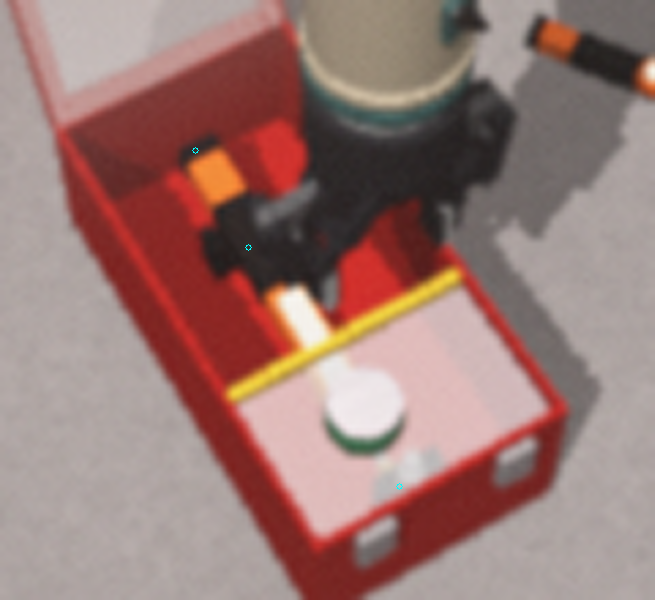

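The lamp rests in the saddle tilted about 11°. The orange tail is at (215,170), with its end at box x 131, and the plug is clear of the socket. I'll regrip at box x 100 (lamp x ≈ 55), axis height about 53 mm.

```bash
python3 -m handwheel '{"travel":[[0.04,-0.0019,0],[0.05,0,0],[0.05,0,0],[0.0366,0,0],[0,0,0.04],[0,0,0.05],[0,0,0.05],[0,0,0.03],[0,0,0.015],[0,0,0],[0,0,0]],"spin":[0,0,0,0,0,0,0,0,0,0,0]}' 0.05
python3 -m handwheel '{"travel":[[0,0,0],[0,0,0],[0,0,0],[0,0,0]],"spin":[0,0,0,0]}' 0.0237 20
python3 p.py
```

```text
time_s: 14.2
tcp_pos: [0.558, -0.019, 0.0354]
eef_rot: [-0.524, 0.852, -0.001, 0.001]
contact_force: [0.1, -0.3, 0.2]
gripper_width: 0.0505
gripper_force: 0.0
time_s: 14.7
tcp_pos: [0.5571, -0.0188, 0.0346]
eef_rot: [-0.524, 0.852, -0.0, 0.0]
contact_force: [-1.2, -0.3, 5.3]
gripper_width: 0.024
gripper_force: 8.6
t 14.7 box [0.1031 0.0012 0.0346] toolx vs a deg 0.02 tilt [ 0.001 -0.    -1.   ]
F box [ 0.9 -0.9  5.3] T box [-0.14 -0.03  0.04] w 0.02401357603483987 8.616605401039124
to grasp, tool axes [-0.0861  0.0012  0.0083] q [ 0.12  0.79 -0.22  1.92  0.35  0.47  2.33]
```

```bash
python3 -m handwheel '{"travel":[[-0.001,0,-0.005],[-0.001,0,-0.006],[-0.001,0,-0.006],[0,0,-0.006],[0,0,-0.006],[0,0,-0.006],[0,0,0]],"spin":[0,0,0,0,0,0,0]}'
python3 p.py; python3 t.py
python3 v.py scene g4 270 150 390 300 "[(-.05,0,.095),(.1,0,.09)]"
```

```text
time_s: 15.58
tcp_pos: [0.5586, -0.0163, 0.0697]
eef_rot: [-0.524, 0.852, -0.0, 0.0]
contact_force: [-0.6, -0.6, -0.8]
gripper_width: 0.0238
gripper_force: 8.5
t 15.575 box [0.1002 0.0015 0.0697] toolx vs a deg -0.0 tilt [ 0.001 -0.    -1.   ]
F box [ 0.8 -0.3 -0.8] T box [ 0.03 -0.02  0.03] w 0.023760675903245206 8.519629687070847
to grasp, tool axes [-0.0832  0.0015  0.0434] q [ 0.14  0.74 -0.25  1.9   0.33  0.54  2.35]
scene plug side 100 slope deg 18.9 x -0.021 0.024 z 0.049 0.071
top plug side 114 slope deg 20.7 x -0.027 0.02 z 0.047 0.07
```

View pics/g4.png

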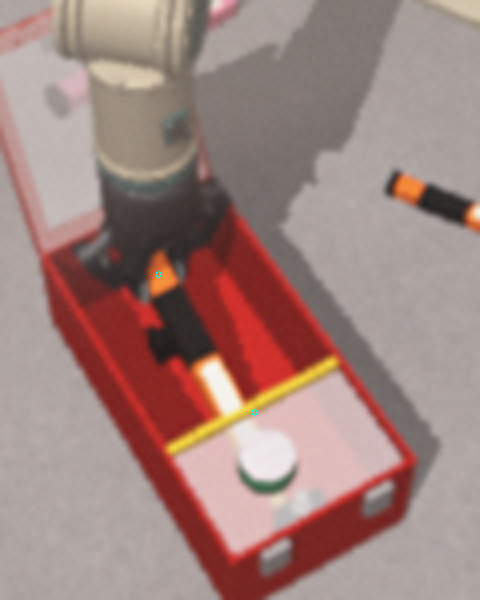

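It works: the tail, held at (160,270), has risen, the lamp is at about 20° and it is turning in the pads. I'll keep lifting.

```bash
python3 -m handwheel '{"travel":[[0,0,-0.006],[0,0,-0.007],[0,0,-0.007],[0,0,-0.007],[0,0,-0.007],[0,0,-0.007],[0,0,-0.005],[0,0,0]],"spin":[0,0,0,0,0,0,0,0]}'
python3 p.py; python3 t.py
```

```text
time_s: 16.73
tcp_pos: [0.5586, -0.0162, 0.1156]
eef_rot: [-0.524, 0.852, -0.0, 0.0]
contact_force: [-0.1, -1.4, -0.7]
gripper_width: 0.0236
gripper_force: 9.0
t 16.725 box [0.1002 0.0014 0.1156] toolx vs a deg 0.0 tilt [ 0.001 -0.    -1.   ]
F box [ 1.3  0.5 -0.7] T box [ 0.08 -0.08 -0.04] w 0.023585591936485312 8.95560622215271
to grasp, tool axes [-0.0831  0.0015  0.0893] q [ 0.16  0.67 -0.28  1.88  0.29  0.64  2.37]
scene plug side 145 slope deg 30.5 x -0.047 0.033 z 0.048 0.107
scene tail side 26 slope deg 69.9 x 0.184 0.2 z 0.184 0.235
top plug side 111 slope deg 35.6 x -0.029 0.027 z 0.052 0.096
```

```bash
python3 -m handwheel '{"travel":[[0,0,-0.006],[0,0,-0.007],[0,0,-0.007],[0,0,-0.007],[0,0,-0.007],[0,0,-0.006],[0,0,-0.003],[0,0,0]],"spin":[0,0,0,0,0,0,0,0]}'
python3 p.py; python3 t.py
python3 v.py top g5 220 90 420 240 "[(-.05,0,.11),(-.035,0,.02)]"
```

```text
time_s: 17.82
tcp_pos: [0.5584, -0.0162, 0.1583]
eef_rot: [-0.524, 0.852, -0.0, 0.0]
contact_force: [0.3, -0.2, -1.6]
gripper_width: 0.0241
gripper_force: 8.9
t 17.825 box [0.1002 0.0012 0.1583] toolx vs a deg 0.0 tilt [ 0.  0. -1.]
F box [ 0.1  0.3 -1.6] T box [-0.05 -0.11 -0.02] w 0.024108017325579417 8.937267065048218
to grasp, tool axes [-0.0832  0.0012  0.132 ] q [ 0.18  0.61 -0.31  1.84  0.26  0.73  2.4 ]
scene plug side 194 slope deg 40.8 x -0.032 0.037 z 0.067 0.133
scene tail side 91 slope deg 69.4 x 0.163 0.219 z 0.14 0.278
top plug side 107 slope deg 41.6 x -0.032 0.031 z 0.07 0.125
```

View pics/g5.png

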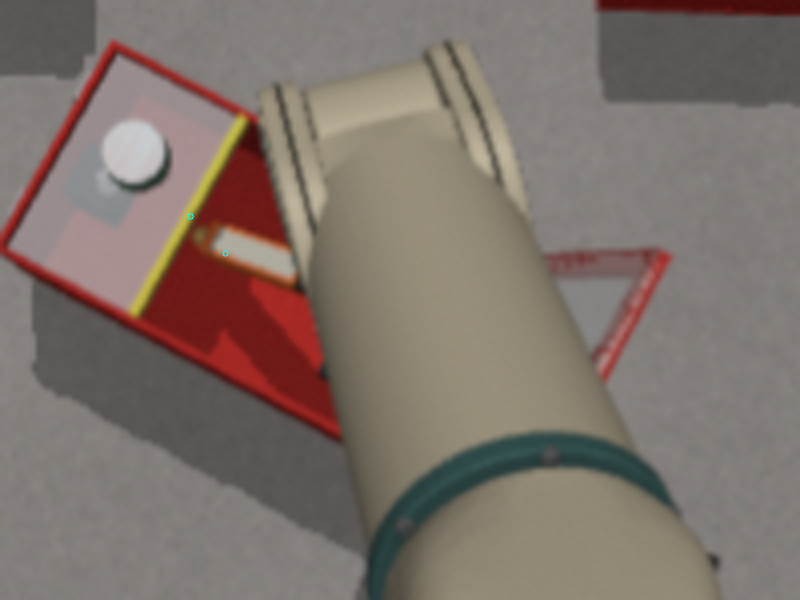

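The lamp now hangs at about 41°. Its plug at (205,237) is off the floor and just past the till lip. I'll firm the grip, shift +x 25 mm away from the lip, then raise straight up.

```bash
python3 -m handwheel '{"travel":[[0,0,0],[0,0,0],[0,0,0],[0.005,0,0],[0.008,0,0],[0.008,0,0],[0.004,0,0],[0,0,0]],"spin":[0,0,0,0,0,0,0,0]}' 0.01 60
python3 p.py; python3 t.py
```

```text
time_s: 18.98
tcp_pos: [0.5469, -0.039, 0.1581]
eef_rot: [-0.524, 0.852, -0.0, -0.0]
contact_force: [0.6, 0.1, -1.7]
gripper_width: 0.0231
gripper_force: 59.3
t 18.975 box [0.1258 0.0012 0.1581] toolx vs a deg -0.04 tilt [-0. -0. -1.]
F box [-0.3  0.5 -1.7] T box [-0.01 -0.09 -0.03] w 0.02309742522669019 59.28968131542206
to grasp, tool axes [-0.1088  0.0013  0.1318] q [ 0.23  0.59 -0.31  1.87  0.27  0.72  2.44]
scene plug side 238 slope deg 41.7 x -0.02 0.063 z 0.046 0.13
scene tail side 6 slope deg 53.0 x 0.207 0.214 z 0.262 0.278
top plug side 157 slope deg 42.0 x -0.024 0.057 z 0.045 0.132
```

```bash
python3 -m handwheel '{"travel":[[0,0,-0.006],[0,0,-0.012],[0,0,-0.015],[0,0,-0.015],[0,0,-0.015],[0,0,-0.015],[0,0,-0.015],[0,0,-0.015],[0,0,-0.015],[0,0,-0.012],[0,0,-0.008],[0,0,-0.004]],"spin":[0,0,0,0,0,0,0,0,0,0,0,0]}'
python3 -m handwheel '{"travel":[[0,0,0],[0,0,0],[0,0,0],[0,0,0]],"spin":[0,0,0,0]}'
python3 p.py; python3 t.py
python3 v.py scene g6 220 100 420 300 "[]"
python3 - <<'E'
from p import *
for c in("top","scene"):
    f=grab_frame(c)
    for r in masks_of(c,"lamp"):
        X,u,v=px2w(f,r["mask"])
        if r["mask"].sum()>2000 or abs(np.median(X[:,0])-.58)>.07: continue
        B=np.c_[(X-O)@a,(X-O)@n,X[:,2]]; print(c,r["p"],len(B),np.percentile(B,[2,50,98],0).round(3).tolist())
E
```

```text
time_s: 20.58
tcp_pos: [0.5471, -0.0385, 0.3055]
eef_rot: [-0.524, 0.852, -0.0, 0.0]
contact_force: [0.8, 0.3, -1.5]
gripper_width: 0.0231
gripper_force: 59.4
time_s: 21.08
tcp_pos: [0.5469, -0.0384, 0.3049]
eef_rot: [-0.524, 0.852, 0.0, -0.0]
contact_force: [-0.8, -0.1, -1.0]
gripper_width: 0.0231
gripper_force: 59.4
t 21.075 box [0.1253 0.001  0.3049] toolx vs a deg 0.01 tilt [-0.001  0.    -1.   ]
F box [ 0.4 -0.7 -1. ] T box [ 0.01 -0.07 -0.04] w 0.023051929873965715 59.37824785709381
to grasp, tool axes [-0.1083  0.0008  0.2785] q [ 0.27  0.42 -0.37  1.7   0.17  1.05  2.52]
scene plug side 306 slope deg 42.9 x -0.033 0.063 z 0.183 0.279
scene tail side 201 slope deg 69.6 x 0.155 0.217 z 0.114 0.281
top plug side 179 slope deg 42.9 x -0.032 0.057 z 0.184 0.276
top 0.64 396 [[-0.03, -0.01, 0.01], [0.023, -0.001, 0.243], [0.067, 0.014, 0.282]]
scene 0.61 695 [[-0.024, -0.028, 0.124], [0.056, 0.002, 0.267], [0.134, 0.013, 0.339]]
```

View pics/g6.png

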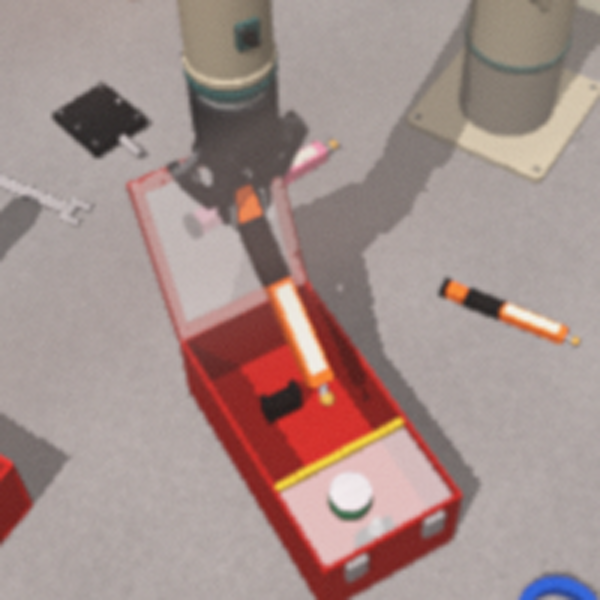

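The lamp is fully out at about 42°. It is held by the tail at (250,205), with the plug at (325,398) roughly 65 mm above the rim and touching nothing. The tin on the till and the look-alikes haven't moved.

```bash
python3 -c "
from plant import *
print(close_job())"
```

```text
the job is handed in; nothing more can be done
None
```

The lamp was pulled straight out of the socket, tilted tail-up to about 42° and drawn out between till and lid without being forced; I handed the job in at about 21 s with the gripper holding it still, its lowest point about 65 mm above the rim; I gripped it near the tail for the lift, not at its origin, because the tool could not be tilted.

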